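# Flush a film canister with dry air: dock it and hold its bayonet lid half-turned

### The job

The film in the open canister is to be flushed with dry air before storage. First push the carrier along its slide until it snaps into the flushing station at the nozzle end, then set the bayonet lid into the canister's mouth and turn it clockwise halfway to its lock, 45 degrees, so that air can still escape; it must not click shut. Finish while still gripping the lid there, for its spring turns it back if let go, and leave the other things on the bench where they are.

Things in the scene. Friction and masses are not known exactly. Their poses are not given: they have to be found in the camera images.
- carrier (a joint): Carrier's position on its slide, m: 0 = loading station, 0.150 = flushing station at the nozzle end, where a stop ends its travel (0.1505) just past a sprung-ball detent. It moves along +y of can_mouth. Plate 150 x 205 mm, top 36 mm above the bench. Drag about 2 N plus 6 N per m/s; the snap, in the last 13 mm, takes some 5 to 10 N; it then stays by itself.
- push_post (a point): Top centre of the steel push post on the carrier's tail, 110 mm behind the canister's axis, away from the nozzle: upright, 18 mm diameter, 60 mm tall, its top 96 mm above the bench. Rigid with the carrier; axes as can_mouth.
- nozzle (a point): Top centre of the grey nozzle block, 44 x 30 mm, 92 mm tall, on the +y end of the slide's base plate (120 x 430 x 10 mm, two rails, fixed to the bench). Axes as can_mouth. The canister's side port meets its nozzle in the flushing station.
- can_mouth (a point): Centre of the mouth of the open aluminium canister (136 mm outside diameter, 64 mm tall, clamped on the carrier), at the top of its rim, 100 mm above the bench. z up, y along the slide toward the nozzle. The rim is an inward flange, bore 105 mm, 5 mm thick, with two opposite gaps 29 mm wide, on the point's +x and -x axis. The film roll inside ends 25 mm below the rim.
- lid: Bayonet lid, 0.2 kg, lying right side up on the bench; looks the same after half a turn. Origin: centre of its underside, z up. Plug 100 mm diameter, 12 mm deep, foot chamfered, below a cover plate 132 mm diameter, 4 mm thick. Two lugs at the plug's foot on its +x and -x axis reach out to 58 mm radius, 22 mm wide, 5 mm tall, hidden by the plate.
- lid_grip (a point): Point in the lid's fin grip, 42 mm above the lid's underside, on its axis; axes as lid. The black upright fin lies along x, in line with the lugs: 84 mm long, 14 mm thick, from 16 to 56 mm above the underside. With x along the mouth's x (either way round) the lugs pass the gaps and the lid seats with its underside 12 mm below the rim; otherwise it stays up at rim level.
- mouth_ring (a joint): Spring ring in the mouth that the seated lid's lugs push round, rad: 0 free, then about 0.1 less than the lid's turn. The lid turns clockwise only (seen from above), lugs below the flange, 2 mm play up and down, 2.5 mm sideways; the ring pushes it back with 0.08 N m at first, 0.12 at 45 degrees. Sprung balls resist from about 55 degrees; the lock clicks at about 87.
- film_can: Bystander: flat closed film can, plain disc without a grip, 140 mm diameter, 40 mm tall. Origin: centre of its underside.
- film_roll: Bystander: brown film roll on a spoked core, 100 mm diameter, 35 mm tall. Origin: centre of its underside.
- loupe: Bystander: black magnifier loupe standing upright, 44 mm diameter, 46 mm tall. Origin: centre of its underside.
There are look-alikes about, which are no part of the job. What is shaped like the lid but blue or purple is not meant.

How it is judged:
By the outcome, as a careful person would: the job done as asked, in the order asked, and still so for the second after the job is handed in, while the arm keeps its last pose, push and grip.
It also fails if it takes over 59 s, if anything falls off the work surface, if the arm or the gripper's body presses on something with over 40 N, if the wrist force passes 120 N, or if a joint passes its speed limit or range.

### The arm

A 6-joint arm with a two-finger parallel gripper is mounted at the origin on the work surface. World frame = base frame: x ahead of the robot, y to its left, z up, the work surface at z = 0. Lengths are in m, angles in rad, forces in N, time in s.
With the tool pointing down it reaches from about 0.25 to 0.725 m from the base axis. Payload 4 kg.
Tool frame: the origin (TCP) lies midway between the tips of the shut fingers; the grasp point (between the pads) lies 19 mm behind it; y points along the fingers, z is the direction in which the jaws open and shut, and the axes are right-handed (so a half turn about y gives the same grasp; the last joint's range is limited). The gripper opens to 85 mm and grips with 20 to 120 N. Pads are 22 mm wide; open, the fingers measure 114 mm over their backs; the gripper's body (76 mm by 85 mm) begins 54 mm behind the grasp point. The pads swing forward as they close: fully open they stand 13 mm farther back than shut.
Start: joints at [1.174, 0.241, 0.005, 1.335, 0, 1.571], TCP at [0.193, 0.461, 0.231] pointing down, gripper open.
Joint ranges: [-2.72, 2.72], [-1.05, 1.87], [-1.09, 1.28], [-1.99, 2.15], [-1.42, 1.44], [-3.14, 3.14]. Speed limits (rad/s): [2.79, 2.79, 3.14, 3.14, 3.14, 3.14].

### API

Orientations are given as a unit quaternion [x, y, z, w].
In Python, from workcell import bot gives the robot as it stands. The module is installed in compiled form; this text tells all that it offers.
- The arm moves only by the shell command python3 -m handwheel 'ROWS' [OPENING]. ROWS is JSON, a list of rows, each a list of 6 numbers: the shift along the tool's x, y, z in units of 25 mm (1.0 is 25 mm), then the turn, a rotation vector about the tool's x, y, z in units of 10 degrees (1.0 is 10 degrees). A call has exactly 5 rows; each row is the pose to reach, as a shift and turn from the pose commanded when the call began, along the tool's axes at that moment; what a row does not reach only later rows make up. A row lasts 1/8 s, in which the tool goes at most 62.5 mm and 10.7 degrees, less where a joint would pass 70% of its speed; a pose out of reach is approached as far as the arm can. A call with a gripper value outside its range is refused whole. OPENING is the gripper command: -1 is shut, 1 is fully open, values between are in proportion, set as the call begins (- or left out, the last holds). The fingers move at their own pace and stop on an object; the grip force is fixed at half the most. Time passes only in rows, so rows that repeat a pose let the fingers close, or fill a call up. It gives the time, the measured TCP pose, the force and the opening at its end, in the units of the state.
- bot.get_obs(): the state, without advancing time (a new reading comes with each control period).
- bot.camera(name): name is "side" or "top" or "wrist"; returns a dict with "color" (420x560x3 uint8, red, green, blue), "fx", "fy", "cx", "cy" (pixels), "dist_coeffs" ([k1, k2, p1, p2, k3] as OpenCV has them; the pictures are not rectified), "rvec" (rotation vector, rad) and "tvec" (3), from world to camera coordinates, as OpenCV has them. Camera axes: x right, y down, z forward; pixel columns grow to the right and rows downward; lengths in m; the calibration is good to about 2 mm. A picture is of the moment at which its call begins. There is no depth.
- bot.job_done(): hands the job in, once; it reports no verdict.
The state is a dict: "clock": time; "joint_pos": joint angles; "joint_vel": joint speeds; "tau": joint torques, N m; "eef_pos": TCP position; "tool_rot": TCP orientation; "ft_force": force on the tool from outside, world axes, zero at the start; "ft_torque": the same for the moment, N m; "grip_width": finger opening in m.
Only numpy, scipy, OpenCV 4.12 (cv2) and the standard library are available. Lean on these libraries where they do the work, as an engineer would, in place of code of your own. Each camera call takes 0.05 s, during which the arm holds its last target.

## Working session

There is one attempt and no reset: what is moved stays moved. The work goes in short steps, Python scripts to look and compute and a shell command to move; the robot and the scene stay as the last step left them, time stands still between calls to the robot, and variables do not carry over. Pictures are saved under pics/ and viewed, and the job is handed in when it is done.

```bash
mkdir -p pics; cat > h.py <<'E'
import numpy as np, cv2
from workcell import bot
from scipy.spatial.transform import Rotation as R
def cam(n,save=None):
    c=bot.camera(n)
    if save: cv2.imwrite('pics/'+save,cv2.cvtColor(c['color'],cv2.COLOR_RGB2BGR))
    return c
def K(c): return np.array([[c['fx'],0,c['cx']],[0,c['fy'],c['cy']],[0,0,1.]])
def ray(c,uv,z):
    uv=np.array(uv,float).reshape(-1,1,2)
    n=cv2.undistortPoints(uv,K(c),np.array(c['dist_coeffs'])).reshape(-1,2)
    Rm=cv2.Rodrigues(np.array(c['rvec'],float))[0];t=np.array(c['tvec'],float).reshape(3)
    o=-Rm.T@t; d=np.c_[n,np.ones(len(n))]@Rm
    s=(z-o[2])/d[:,2]
    return o+d*s[:,None]
def proj(c,p):
    return cv2.projectPoints(np.array(p,float).reshape(-1,3),np.array(c['rvec'],float),np.array(c['tvec'],float),K(c),np.array(c['dist_coeffs']))[0].reshape(-1,2)
def st():
    o=bot.get_obs()
    for k in ('clock','joint_pos','eef_pos','tool_rot','ft_force','ft_torque','grip_width'): print(k,np.round(o[k],4))
    r=R.from_quat(o['tool_rot']).as_matrix(); print(np.round(r,3)); return o
E
python3 - <<'E'
from h import *
st()
for n in('top','side','wrist'): 
    c=cam(n,n+'0.png'); print(n,c['fx'],c['tvec'],c['dist_coeffs'])
    Rm=cv2.Rodrigues(np.array(c['rvec'],float))[0];print(-Rm.T@np.array(c['tvec']).reshape(3))
E
```

```text
clock 0.0
joint_pos [ 1.174   0.2414  0.0037  1.3352 -0.      1.5708]
eef_pos [0.193  0.4606 0.2304]
tool_rot [ 0.694  -0.1395  0.1392 -0.6925]
ft_force [-0.1817  0.0527  0.1094]
ft_torque [ 0.0186 -0.0087 -0.022 ]
grip_width 0.0855
[[ 0.922 -0.001  0.386]
 [-0.386 -0.002  0.922]
 [ 0.    -1.    -0.002]]
top 486.4875886670056 [0.03177877 0.54697619 1.20906542] [-0.13662792  0.          0.          0.          0.        ]
[0.36776118 0.01169873 1.27540068]
side 385.7045151319117 [0.52259289 0.15676653 1.00802719] [0.01736625 0.         0.         0.         0.        ]
[0.38662674 0.80725952 0.71599562]
wrist 375.97986172745397 [-0.49913408 -0.04154238  0.38162232] [-0.03822885  0.          0.          0.          0.        ]
[0.11589485 0.49350533 0.37351984]
```

View pics/top0.png

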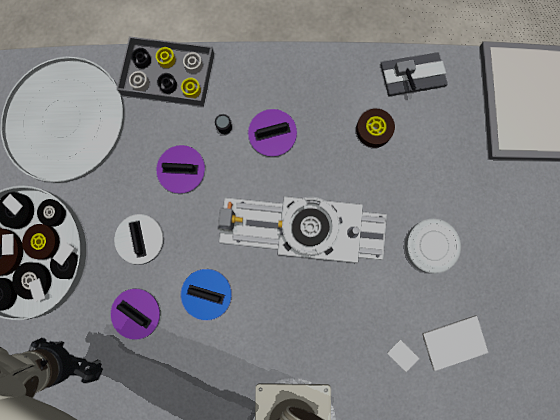

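View pics/side0.png

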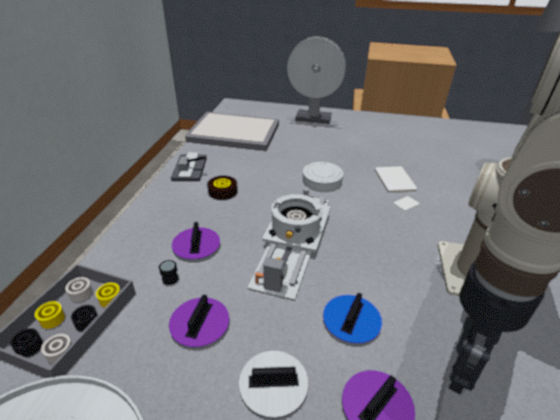

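View pics/wrist0.png

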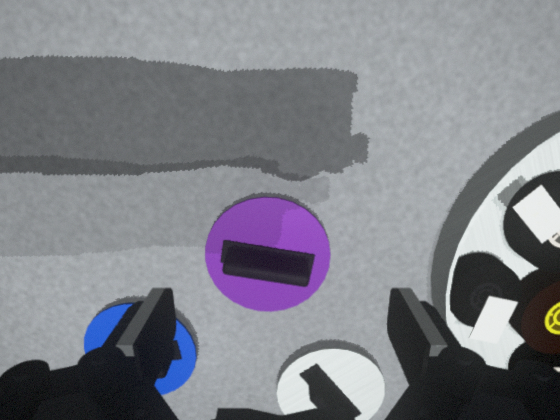

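```bash
python3 - <<'E'
import cv2,numpy as np
a=cv2.imread('pics/top0.png')
t=cv2.resize(a[185:275,210:400],None,fx=4,fy=4,interpolation=cv2.INTER_CUBIC)
cv2.imwrite('pics/z1.png',t)
t=cv2.resize(a[205:275,100:175],None,fx=6,fy=6,interpolation=cv2.INTER_CUBIC)
cv2.imwrite('pics/z2.png',t)
a=cv2.imread('pics/side0.png')
cv2.imwrite('pics/z3.png',cv2.resize(a[180:310,240:340],None,fx=4.5,fy=4.5,interpolation=cv2.INTER_CUBIC))
E
```

```text
(no output)
```

View pics/z1.png

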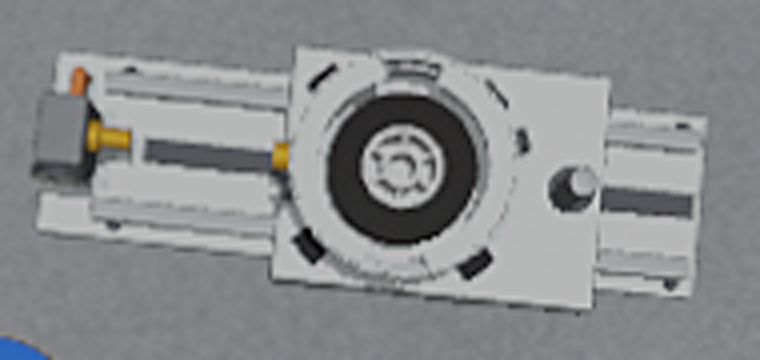

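View pics/z2.png

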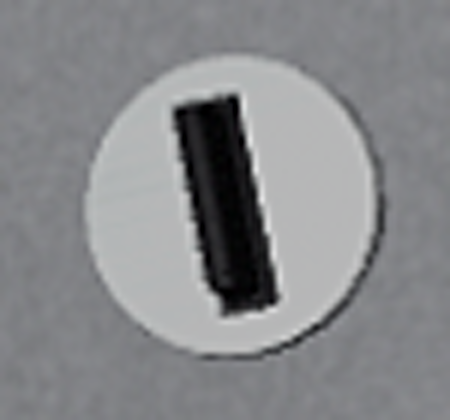

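View pics/z3.png

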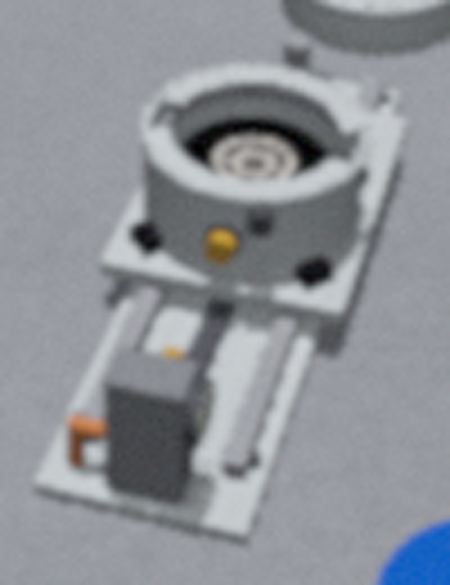

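```bash
python3 - <<'E'
from h import *
c=cam('top'); a=c['color']
f=lambda p:np.array(p,float)/4+[210,185]-0.375
P=ray(c,f([(297,47),(610,78),(592,308),(273,278)]),.036);print('plate',P.round(3)[:,:2],P.mean(0))
B=ray(c,f([(60,52),(707,118),(690,298),(38,232)]),.010);print('base',B.round(3)[:,:2],B.mean(0))
for Q,n in((P,'p'),(B,'b')):
    d=(Q[0]-Q[1])+(Q[3]-Q[2]);print(n,np.linalg.norm(Q[0]-Q[1]),np.linalg.norm(Q[1]-Q[2]),'dir +y ang',np.degrees(np.arctan2(d[1],d[0])))
print('post',ray(c,f([(583,180)]),.096))
print('nozzle',ray(c,f([(65,118)]),.092))
g=cv2.cvtColor(a,cv2.COLOR_RGB2GRAY);hsv=cv2.cvtColor(a,cv2.COLOR_RGB2HSV)
# lid
roi=np.zeros_like(g);roi[205:275,105:170]=1
m=((g>150)&(roi>0)).astype(np.uint8)
ct=max(cv2.findContours(m,0,cv2.CHAIN_APPROX_NONE)[0],key=cv2.contourArea)
W=ray(c,cv2.convexHull(ct).reshape(-1,2),.016)[:,:2].astype(np.float32)
print('lid',cv2.minEnclosingCircle(W), cv2.fitEllipse(W))
m=((g<60)&(cv2.drawContours(np.zeros_like(g),[ct],-1,1,-1)>0)).astype(np.uint8)
kt=max(cv2.findContours(m,0,cv2.CHAIN_APPROX_NONE)[0],key=cv2.contourArea)
W=ray(c,kt.reshape(-1,2),.056)[:,:2].astype(np.float32)
print('fin@.056',cv2.minAreaRect(W))
# film roll dark annulus z=.075
roi[:]=0;roi[205:250,288:335]=1
m=((g<70)&(roi>0)).astype(np.uint8)
kt=max(cv2.findContours(m,0,cv2.CHAIN_APPROX_NONE)[0],key=cv2.contourArea)
W=ray(c,kt.reshape(-1,2),.075)[:,:2].astype(np.float32);print('film',cv2.fitEllipse(W))
# mouth rim inner visually
E
```

```text
plate [[ 0.575  0.03 ]
 [ 0.557 -0.172]
 [ 0.409 -0.159]
 [ 0.426  0.044]] [ 0.49171959 -0.06444934  0.036     ]
base [[ 0.575  0.187]
 [ 0.535 -0.24 ]
 [ 0.417 -0.227]
 [ 0.455  0.198]] [ 0.49538374 -0.02028934  0.01      ]
p 0.2028674784331977 0.14831298861951842 dir +y ang 84.96995439596941
b 0.42876489499617854 0.11872875295452423 dir +y ang 84.70464456802742
post [[ 0.48458427 -0.14598584  0.096     ]]
nozzle [[0.52022383 0.17146987 0.092     ]]
lid ((0.46291810274124146, 0.4148307740688324), 0.06622137129306793) ((0.4627537727355957, 0.4147705137729645), (0.13039514422416687, 0.13172554969787598), 91.50308227539062)
fin@.056 ((0.4590539038181305, 0.40372586250305176), (0.09084304422140121, 0.028196757659316063), 14.266522407531738)
film ((0.4929763376712799, -0.03634965419769287), (0.0890640914440155, 0.09247098118066788), 56.234283447265625)
```

```bash
python3 -m handwheel '[[0.7,0,-0.7,0,-0.3,0],[2.1,0,-2.0,0,-0.7,0],[3.7,0,-3.5,0,-1.1,0],[5.3,0,-5.0,0,-1.5,0],[6.9,0,-6.6,0,-1.75,0]]' -1
cat >> h.py <<'E'
def to(p,ang=None,axis='z'):
    """shift in tool units to world p (TCP); turn for tool z to reach heading ang deg"""
    o=bot.get_obs(); r=R.from_quat(o['tool_rot']).as_matrix()
    print('t',round(o['clock'],2),'tcp',np.round(o['eef_pos'],4),'F',np.round(o['ft_force'],1),'T',np.round(o['ft_torque'],2),'w',round(o['grip_width'],4),'zhead',np.degrees(np.arctan2(r[1,2],r[0,2])).round(2))
    print('tool y',r[:,1].round(3),' shift units',np.round(r.T@(np.array(p)-o['eef_pos'])/.025,2))
    if ang is not None:
        d=(ang-np.degrees(np.arctan2(r[1,2],r[0,2]))+180)%360-180; print('turn y units',round(-d/10,2))
E
python3 - <<'E'
from h import *
to([.480,-.196,.15],84.85)
E
```

```text
clock: 0.82
eef_pos: [0.289, 0.2408, 0.2313]
tool_rot: [-0.706, 0.031, -0.032, 0.706]
ft_force: [1.2, -0.6, -0.1]
grip_width: 0.0
t 0.82 tcp [0.289  0.2408 0.2313] F [ 1.2 -0.6 -0.1] T [ 0.01 -0.04  0.06] w 0.0 zhead 84.9
tool y [ 0.  0. -1.]  shift units [  9.16   3.25 -16.72]
turn y units 0.01
```

```bash
python3 -m handwheel '[[0.7,0,-1.2,0,0,0],[1.6,0,-3.0,0,0,0],[2.7,0,-5.0,0,0,0],[3.8,0,-7.0,0,0,0],[4.9,0,-9.0,0,0,0]]' -1; python3 -m handwheel '[[1.1,0,-2.0,0,0,0],[2.2,0,-4.0,0,0,0],[3.3,0.2,-6.0,0,0,0],[4.1,0.6,-7.3,0,0,0],[4.3,1.2,-7.7,0,0,0]]' -1
python3 - <<'E'
from h import *
to([.480,-.196,.06],84.85)
cam('top','top1.png');cam('wrist','wrist1.png')
E
```

```text
clock: 1.45
eef_pos: [0.3905, 0.0053, 0.2314]
tool_rot: [-0.706, 0.032, -0.033, 0.706]
ft_force: [1.4, 0.7, -0.0]
grip_width: -0.0003
clock: 2.08
eef_pos: [0.4802, -0.1965, 0.2005]
tool_rot: [0.706, -0.033, 0.033, -0.706]
ft_force: [0.3, 0.7, -0.3]
grip_width: -0.0
t 2.08 tcp [ 0.4802 -0.1965  0.2005] F [ 0.3  0.7 -0.3] T [0.06 0.   0.01] w -0.0 zhead 84.61
tool y [ 0. -0. -1.]  shift units [-0.01  5.62  0.02]
turn y units -0.02
```

View pics/wrist1.png

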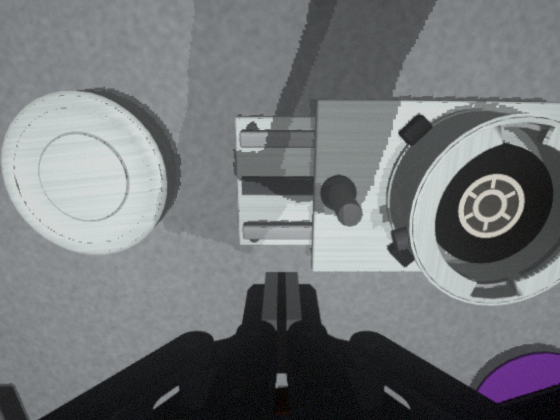

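View pics/top1.png

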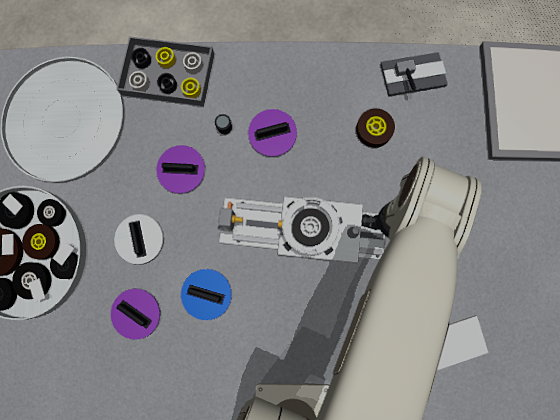

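```bash
python3 - <<'E'
from h import *
c=cam('wrist')
print(ray(c,[(350,215)],.096), proj(c,[[.480,-.196,.06],[.4846,-.146,.096]]))
# canister outer left/right via rim
print('mouth film',ray(c,[(491,206)],.075))
E
python3 -m handwheel '[[0,1.2,0,0,0,0],[0,2.8,0,0,0,0],[0,4.4,0,0,0,0],[0,5.5,0,0,0,0],[0,5.6,0,0,0,0]]'
```

```text
[[ 0.4828498  -0.14656644  0.096     ]] [[278.7685309  202.44144254]
 [350.90280728 217.30643537]]
mouth film [[ 0.49316008 -0.03644906  0.075     ]]
clock: 2.85
eef_pos: [0.4776, -0.1923, 0.0602]
tool_rot: [-0.706, 0.033, -0.03, 0.707]
ft_force: [0.8, 0.2, 0.6]
grip_width: -0.0
```

```bash
python3 - <<'E'
from h import *
to([.480,-.196,.06],84.85)
E
python3 -m handwheel '[[0.08,0,0.3,0,0,0],[0.08,0,0.7,0,0,0],[0.08,0,1.2,0,0,0],[0.08,0,1.9,0,0,0],[0.08,0,2.6,0,0,0]]'
python3 - <<'E'
from h import *
to([.480,-.196,.06],84.85); cam('top','top2.png')
E
```

```text
t 2.85 tcp [ 0.4776 -0.1923  0.0602] F [0.8 0.2 0.6] T [ 0.03  0.04 -0.05] w -0.0 zhead 84.88
tool y [-0.004  0.002 -1.   ]  shift units [ 0.11  0.01 -0.14]
turn y units 0.0
clock: 3.48
eef_pos: [0.4882, -0.1289, 0.0619]
tool_rot: [0.707, -0.032, 0.033, -0.706]
ft_force: [0.7, -2.1, 1.7]
grip_width: -0.0002
t 3.48 tcp [ 0.4882 -0.1289  0.0619] F [ 0.7 -2.1  1.7] T [-0.42 -0.23 -0.02] w -0.0002 zhead 84.77
tool y [ 0.002 -0.    -1.   ]  shift units [-0.08  0.08 -2.7 ]
turn y units -0.01
```

View pics/top2.png

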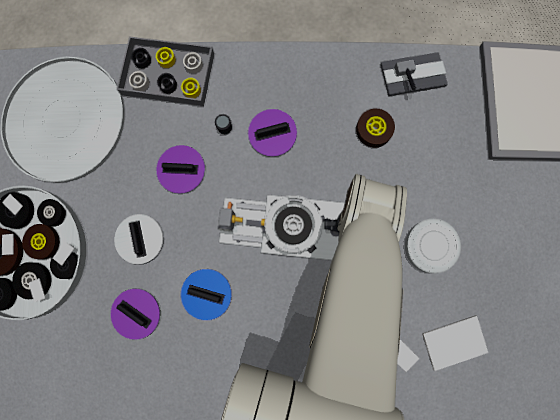

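```bash
python3 -m handwheel '[[0.0,0,0.4,0,0,0],[0,0,0.7,0,0,0],[0,0,0.9,0,0,0],[0,0,1.1,0,0,0],[0,0,1.3,0,0,0]]'
python3 - <<'E'
from h import *
to([.480,-.196,.06],84.85); c=cam('top','top3.png')
cv2.imwrite('pics/z4.png',cv2.resize(cv2.cvtColor(c['color'],4)[185:275,210:400],None,fx=4,fy=4,interpolation=2))
E
```

```text
clock: 4.15
eef_pos: [0.4899, -0.0974, 0.061]
tool_rot: [-0.706, 0.033, -0.032, 0.706]
ft_force: [-1.1, -2.6, -0.1]
grip_width: -0.0002
t 4.15 tcp [ 0.4899 -0.0974  0.061 ] F [-1.1 -2.6 -0.1] T [-0.32  0.23  0.04] w -0.0002 zhead 84.74
tool y [-0.001  0.    -1.   ]  shift units [-0.03  0.04 -3.96]
turn y units -0.01
```

View pics/z4.png

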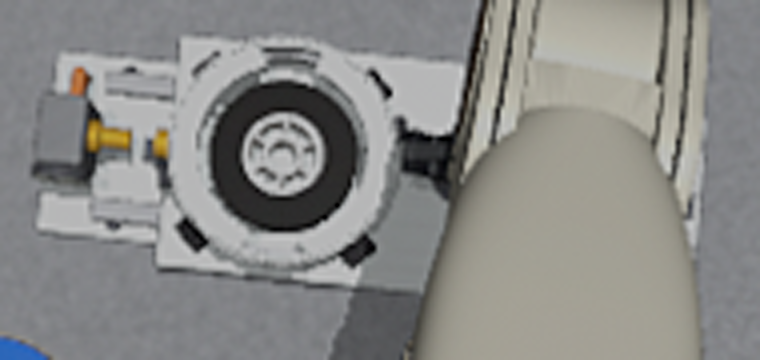

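```bash
python3 -m handwheel '[[0.0,0,0.1,0,0,0],[0,0,0.2,0,0,0],[0,0,0.3,0,0,0],[0,0,0.4,0,0,0],[0,0,0.5,0,0,0]]'
python3 -m handwheel '[[0.0,0,0.05,0,0,0],[0,0,0.1,0,0,0],[0,0,0.15,0,0,0],[0,0,0.2,0,0,0],[0,0,0.2,0,0,0]]'
python3 - <<'E'
from h import *
to([.480,-.196,.06],84.85); c=cam('top','top4.png')
cv2.imwrite('pics/z5.png',cv2.resize(cv2.cvtColor(c['color'],4)[185:275,210:400],None,fx=4,fy=4,interpolation=2))
E
```

```text
clock: 4.82
eef_pos: [0.4913, -0.0875, 0.0613]
tool_rot: [0.708, -0.033, 0.033, -0.705]
ft_force: [-1.0, -6.6, -1.0]
grip_width: 0.0003
clock: 5.45
eef_pos: [0.4921, -0.0797, 0.0613]
tool_rot: [-0.706, 0.032, -0.032, 0.707]
ft_force: [-1.0, -0.6, -0.2]
grip_width: 0.0001
t 5.45 tcp [ 0.4921 -0.0797  0.0613] F [-1.  -0.6 -0.2] T [-0.2   0.05 -0.02] w 0.0001 zhead 84.79
tool y [ 0.  0. -1.]  shift units [-0.06  0.05 -4.68]
turn y units -0.01
```

View pics/z5.png

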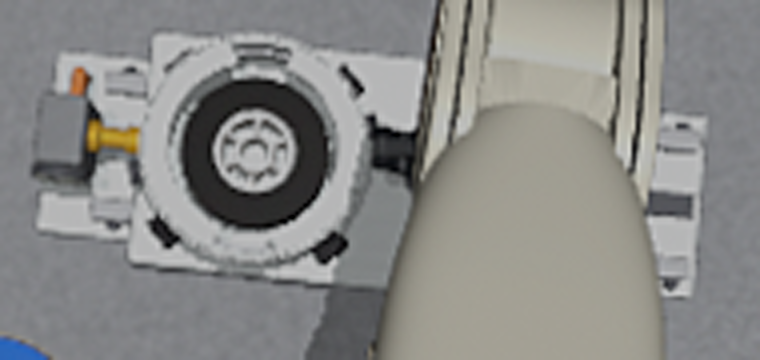

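```bash
python3 -m handwheel '[[0.0,0,0.07,0,0,0],[0,0,0.14,0,0,0],[0,0,0.2,0,0,0],[0,0,0.25,0,0,0],[0,0,0.25,0,0,0]]'
python3 - <<'E'
from h import *
to([.480,-.196,.06],84.85)
E
```

```text
clock: 6.12
eef_pos: [0.4921, -0.0795, 0.0615]
tool_rot: [0.711, -0.034, 0.034, -0.702]
ft_force: [-1.9, -16.5, -0.9]
grip_width: -0.0
t 6.12 tcp [ 0.4921 -0.0795  0.0615] F [ -1.9 -16.5  -0.9] T [-3.37  0.49  0.03] w -0.0 zhead 84.53
tool y [-0.001 -0.012 -1.   ]  shift units [-0.04  0.12 -4.68]
turn y units -0.03
```

```bash
python3 -m handwheel '[[0.0,0,-0.5,0,0,0],[0,-0.8,-1.0,0,0,0],[0,-2.6,-1.0,0,0,0],[0,-4.6,-1.0,0,0,0],[0,-5.8,-1.0,0,0,0]]'
python3 - <<'E'
from h import *
to([.463,.4148,.21],100)
c=cam('top','top5.png')
E
```

```text
clock: 6.75
eef_pos: [0.4915, -0.0985, 0.2092]
tool_rot: [-0.706, 0.031, -0.034, 0.707]
ft_force: [1.1, -0.1, 0.3]
grip_width: 0.0003
t 6.75 tcp [ 0.4915 -0.0985  0.2092] F [ 1.1 -0.1  0.3] T [-0.    0.01 -0.01] w 0.0003 zhead 84.78
tool y [ 0.004  0.001 -1.   ]  shift units [-3.000e+00 -2.000e-02  2.034e+01]
turn y units -1.52
```

```bash
python3 -m handwheel '[[-0.2,0,1.0,0,0,0],[-0.4,0,2.8,0,0,0],[-0.7,0,5.0,0,0,0],[-1.0,0,7.2,0,0,0],[-1.3,0,9.4,0,0,0]]' 0.3; python3 -m handwheel '[[-0.4,0,2.2,0,-0.3,0],[-0.8,0,4.4,0,-0.7,0],[-1.1,0,6.6,0,-1.1,0],[-1.4,0,8.6,0,-1.4,0],[-1.7,0,10.1,0,-1.7,0]]'; python3 -m handwheel '[[0,0,0.4,0,0,0],[0,0,0.4,0,0,0],[0,0,0.4,0,0,0],[0,0,0.4,0,0,0],[0,0,0.4,0,0,0]]'
python3 - <<'E'
from h import *
to([.463,.4148,.21],102)
c=cam('top','top6.png'); c=cam('wrist','wrist2.png')
E
```

```text
clock: 7.42
eef_pos: [0.4791, 0.1404, 0.2064]
tool_rot: [-0.706, 0.032, -0.032, 0.707]
ft_force: [1.9, -0.3, -0.8]
grip_width: 0.0554
clock: 8.05
eef_pos: [0.4593, 0.3963, 0.2059]
tool_rot: [-0.703, -0.074, 0.074, 0.704]
ft_force: [-0.2, 0.7, -0.2]
grip_width: 0.0555
clock: 8.68
eef_pos: [0.4584, 0.4025, 0.2066]
tool_rot: [-0.703, -0.072, 0.072, 0.704]
ft_force: [-0.1, 0.1, 0.0]
grip_width: 0.0554
t 8.68 tcp [0.4584 0.4025 0.2066] F [-0.1  0.1  0. ] T [ 0.   -0.01 -0.02] w 0.0554 zhead 101.68
tool y [ 0.  0. -1.]  shift units [ 0.28 -0.13  0.45]
turn y units -0.03
```

View pics/wrist2.png

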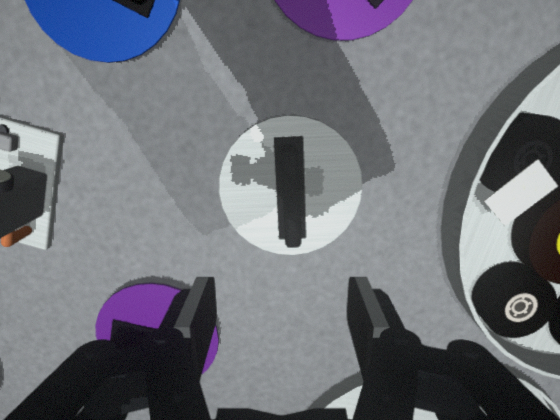

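View pics/top6.png

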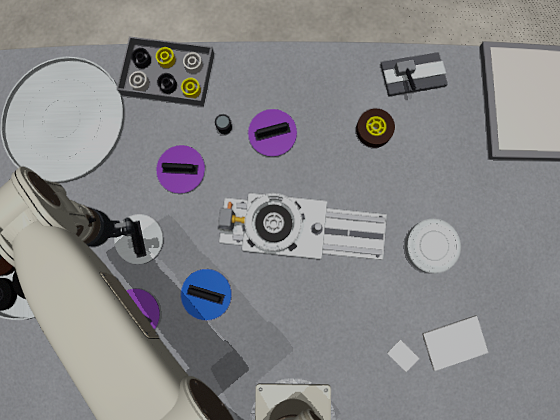

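```bash
cat > lid.py <<'E'
from h import *
c=cam('wrist');a=c['color'];g=cv2.cvtColor(a,cv2.COLOR_RGB2GRAY)
m=np.zeros_like(g);m[120:252,262:318]=(g[120:252,262:318]<70)
m=cv2.morphologyEx(m.astype(np.uint8),cv2.MORPH_OPEN,np.ones((3,3)))
kt=max(cv2.findContours(m,0,cv2.CHAIN_APPROX_NONE)[0],key=cv2.contourArea)
print('px',cv2.minAreaRect(kt),cv2.boundingRect(kt))
for z in(.056,.036):
    W=ray(c,kt.reshape(-1,2),z)[:,:2].astype(np.float32);print('fin',z,cv2.minAreaRect(W))
# side edges per row
rows=range(145,235,5);L=[];Rr=[]
for r in rows:
    x=np.where(m[r])[0];L.append((x[0],r));Rr.append((x[-1],r))
for E in(L,Rr):
    W=ray(c,E,.056)[:,:2];v=cv2.fitLine(W.astype(np.float32),cv2.DIST_HUBER,0,.001,.001).ravel();print('edge ang',np.degrees(np.arctan2(v[1],v[0])),v[2:])
b=cv2.cvtColor(a,4)[100:270,200:380];cv2.imwrite('pics/z6.png',cv2.resize(b,None,fx=3.4,fy=3.4,interpolation=2))
# plate bottom/left/right outline
hsv=cv2.cvtColor(a,cv2.COLOR_RGB2HSV)
e=[]
gb=cv2.GaussianBlur(g,(5,5),0).astype(int)
E
python3 lid.py
```

```text
px ((289.5665283203125, 191.42872619628906), (109.38327026367188, 28.60369110107422), 88.02507019042969) (274, 137, 31, 110)
fin 0.056 ((0.45611411333084106, 0.41009384393692017), (0.09198024123907089, 0.022427424788475037), 14.505385398864746)
fin 0.036 ((0.4615511894226074, 0.4117181599140167), (0.09824712574481964, 0.023955436423420906), 14.505374908447266)
edge ang 15.114153 [0.44785345 0.39694276]
edge ang 14.08902 [0.4439392  0.41797173]
```

View pics/z6.png

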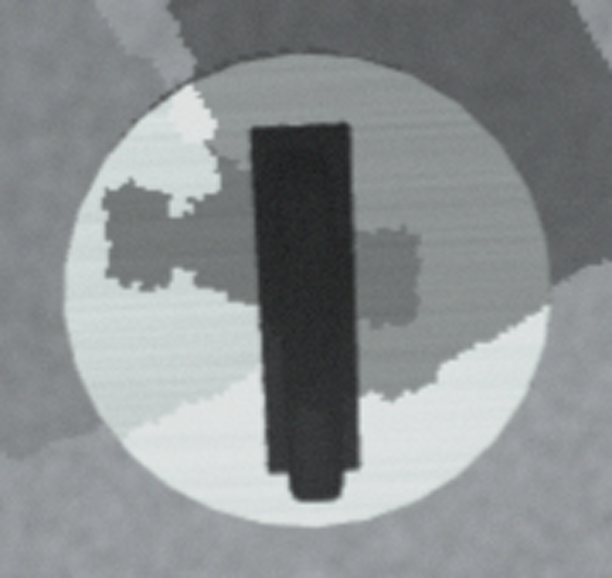

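```bash
python3 - <<'E'
from h import *
c=cam('wrist')
q=np.array([(65,290),(550,300),(305,52),(307,525),(122,433),(480,130)])/3.4+[200,100]-.35
W=ray(c,q,.016)[:,:2];print(W.round(4));print(cv2.fitEllipse(W.astype(np.float32)),W[:2].mean(0),W[2:4].mean(0),W[4:].mean(0))
# fin top corners
q=np.array([(252,127),(350,123),(358,468),(290,470)])/3.4+[200,100]-.35
W=ray(c,q,.056)[:,:2];print(W.round(4))
to([.4628,.4140,.14],104.5)
E
```

```text
[[0.4717 0.3479]
 [0.4479 0.4764]
 [0.3978 0.3981]
 [0.5262 0.4261]
 [0.5091 0.3697]
 [0.4078 0.4464]]
((0.46193385124206543, 0.4126448929309845), (0.12761300802230835, 0.13457751274108887), 143.7305145263672) [0.45979417 0.41213037] [0.46202322 0.41210223] [0.45846766 0.40805512]
[[0.4139 0.3883]
 [0.4085 0.4099]
 [0.4905 0.4305]
 [0.4944 0.4141]]
t 8.88 tcp [0.4582 0.4031 0.2065] F [-0.8 -0.1  0.1] T [ 0.03 -0.02 -0.03] w 0.0554 zhead 101.74
tool y [ 0.  0. -1.]  shift units [0.27 2.66 0.39]
turn y units -0.28
```

```bash
python3 - <<'E'
from h import *
for n in('wrist','side'):
    c=cam(n,'%s_b.png'%n)
    Rm=cv2.Rodrigues(np.array(c['rvec'],float))[0];print(n,-Rm.T@np.array(c['tvec']).reshape(3),Rm[2])
    t=np.radians(14.5);u=np.array([np.cos(t),np.sin(t)]);v=np.array([-u[1],u[0]])
    P=[[*(np.array([.4625,.4135])+s*.042*u+k*.007*v),z] for z in(.016,.056) for s,k in((-1,-1),(-1,1),(1,1),(1,-1))]
    q=proj(c,P);print(q.round(1))
    if n=='wrist': print(((q-[200,100])*3.4).round())
a=cv2.imread('pics/side_b.png');cv2.imwrite('pics/z7.png',cv2.resize(a[320:420,200:350],None,fx=5,fy=5,interpolation=2))
E
```

```text
wrist [0.37620451 0.38648615 0.34944198] [ 0.3167108   0.06566651 -0.94624636]
[[281.1 143.9]
 [296.9 143.2]
 [300.  231.8]
 [285.4 232.5]
 [281.1 151.4]
 [299.  150.5]
 [302.3 249.1]
 [285.9 249.8]]
[[276. 149.]
 [330. 147.]
 [340. 448.]
 [290. 450.]
 [276. 175.]
 [336. 172.]
 [348. 507.]
 [292. 509.]]
side [0.38662674 0.80725952 0.71599562] [ 0.14527803 -0.79013654 -0.59546498]
[[294.5 377.4]
 [295.2 384.4]
 [250.9 386.3]
 [250.9 379.3]
 [295.4 365.6]
 [296.1 372.6]
 [250.4 374.5]
 [250.4 367.5]]
```

View pics/z7.png

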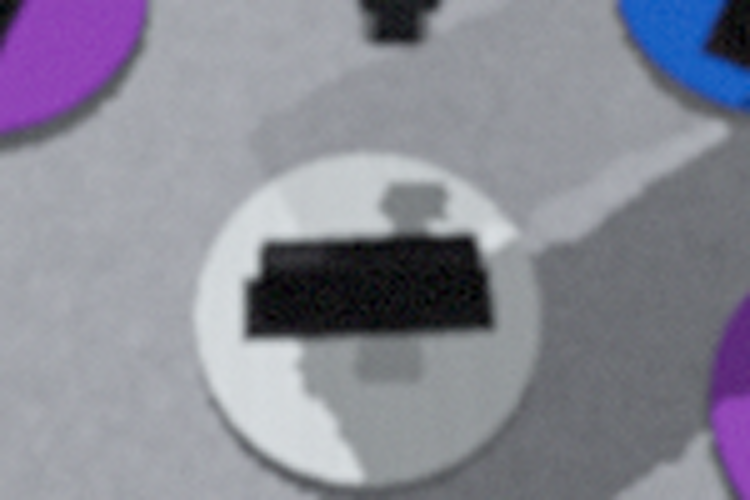

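```bash
python3 -m handwheel '[[0.1,0.5,0.15,0,-0.1,0],[0.22,1.5,0.33,0,-0.28,0],[0.22,3,0.33,0,-0.28,0],[0.22,4.5,0.33,0,-0.28,0],[0.22,5.2,0.33,0,-0.28,0]]'
python3 - <<'E'
from h import *
to([.462,.4127,.025],104.5)
E
```

```text
clock: 9.6
eef_pos: [0.46, 0.4114, 0.0724]
tool_rot: [0.702, 0.088, -0.092, -0.7]
ft_force: [0.5, 0.2, 0.6]
grip_width: 0.0554
t 9.6 tcp [0.46   0.4114 0.0724] F [0.5 0.2 0.6] T [ 0.03 -0.03 -0.06] w 0.0554 zhead 104.62
tool y [-0.004 -0.004 -1.   ]  shift units [0.1  1.9  0.04]
turn y units 0.01
```

```bash
python3 -m handwheel '[[0.07,0.5,0.03,0,0,0],[0.07,1.1,0.03,0,0,0],[0.07,1.6,0.03,0,0,0],[0.07,1.85,0.03,0,0,0],[0.07,1.85,0.03,0,0,0]]'
python3 - <<'E'
from h import *
to([.462,.4127,.025],104.5)
E
```

```text
clock: 10.22
eef_pos: [0.4631, 0.4135, 0.0297]
tool_rot: [0.702, 0.089, -0.09, -0.701]
ft_force: [0.2, 0.2, 0.5]
grip_width: 0.0557
t 10.22 tcp [0.4631 0.4135 0.0297] F [0.2 0.2 0.5] T [-0.01 -0.01 -0.01] w 0.0557 zhead 104.57
tool y [-0. -0. -1.]  shift units [-0.05  0.19 -0.02]
turn y units 0.01
```

```bash
python3 -m handwheel '[[-0.02,0.1,-0.02,0,0,0],[-0.02,0.1,-0.02,0,0,0],[-0.02,0.1,-0.02,0,0,0],[-0.02,0.1,-0.02,0,0,0],[-0.02,0.1,-0.02,0,0,0]]' -1
python3 - <<'E'
from h import *
to([.462,.4127,.16],104.5)
E
```

```text
clock: 10.85
eef_pos: [0.4631, 0.4133, 0.0281]
tool_rot: [-0.701, -0.09, 0.089, 0.702]
ft_force: [-0.1, -0.7, 4.0]
grip_width: 0.013
t 10.85 tcp [0.4631 0.4133 0.0281] F [-0.1 -0.7  4. ] T [-0.11  0.06 -0.02] w 0.013 zhead 104.57
tool y [ 0.001  0.001 -1.   ]  shift units [-0.05 -5.28 -0.01]
turn y units 0.01
```

```bash
python3 -m handwheel '[[0,-0.4,0,0,0,0],[0,-1.4,0,0,0,0],[0,-3,0,0,0,0],[0,-4.8,0,0,0,0],[0,-6.2,0,0,0,0]]'
python3 - <<'E'
from h import *
to([.462,.4127,.18],84.85)
c=cam('top','top7.png'); cam('wrist','wrist3.png');cam('side','side3.png')
a=cv2.cvtColor(c['color'],4)
cv2.imwrite('pics/z8.png',cv2.resize(a[175:275,210:360],None,fx=5,fy=5,interpolation=2))
E
```

```text
clock: 11.48
eef_pos: [0.4629, 0.4131, 0.1844]
tool_rot: [-0.701, -0.09, 0.089, 0.702]
ft_force: [0.1, 0.6, -3.2]
grip_width: 0.0132
t 11.47 tcp [0.4629 0.4131 0.1844] F [ 0.1  0.6 -3.2] T [ 0.06 -0.07  0.01] w 0.0132 zhead 104.57
tool y [ 0.  0. -1.]  shift units [-0.04  0.18 -0.01]
turn y units 1.97
```

View pics/z8.png

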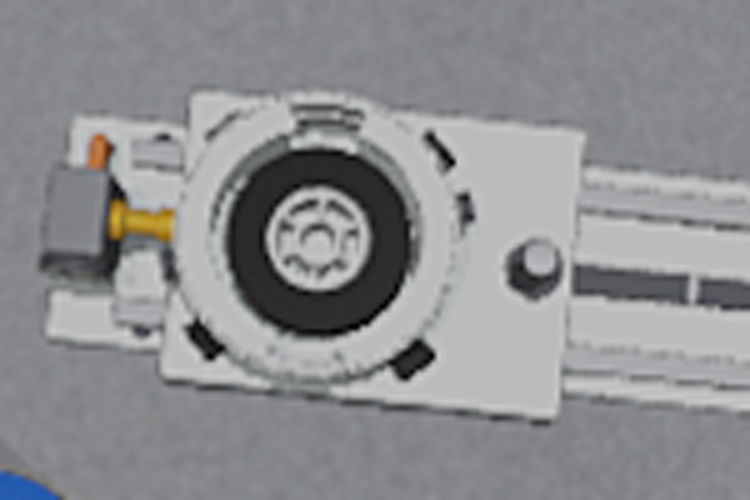

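View pics/wrist3.png

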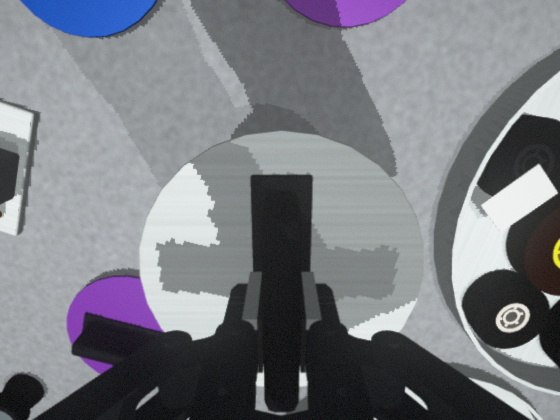

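View pics/side3.png

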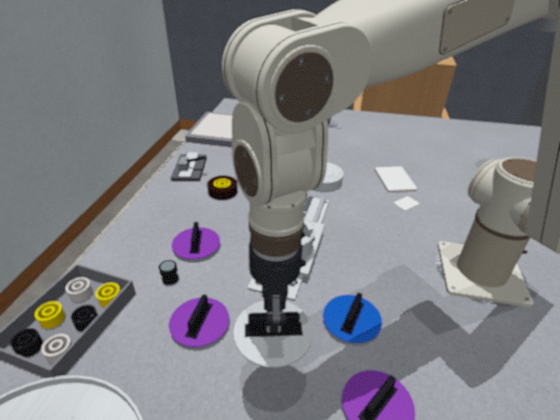

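```bash
python3 - <<'E'
from h import *
c=cam('top');g=cv2.cvtColor(c['color'],cv2.COLOR_RGB2GRAY)
f=lambda p:np.array(p,float)/5+[210,175]-0.4
P=ray(c,f([(190,93),(585,132),(558,418),(165,380)]),.036)
d=(P[0]-P[1])+(P[3]-P[2]);print('plate',P.mean(0),np.degrees(np.arctan2(d[1],d[0])),np.linalg.norm(P[0]-P[1]))
h=np.radians(84.8);dv=np.array([np.cos(h),np.sin(h)])
post=ray(c,f([(545,257)]),.096)[0,:2];print('post',post,'->mouth',post+.11*dv)
def film(c,box,z=.075):
    g=cv2.cvtColor(c['color'],cv2.COLOR_RGB2GRAY);x0,x1,y0,y1=box
    m=np.zeros_like(g);m[y0:y1,x0:x1]=g[y0:y1,x0:x1]<70
    kt=max(cv2.findContours(m,0,cv2.CHAIN_APPROX_NONE)[0],key=cv2.contourArea)
    W=ray(c,kt.reshape(-1,2),z)[:,:2].astype(np.float32);return cv2.fitEllipse(W)
print('film',film(c,(252,298,198,248)))
# rim outline: left(175,245) right(460,215) top(330,93) bottom(310,382)
print('core',ray(c,f([(318,242)]),.075))
q=ray(c,f([(176,250),(461,225),(335,95),(312,382)]),.100);print(q.round(4),q[:2].mean(0),q[2:].mean(0))
# edges of base
to([.5075,.112,.18],84.85)
E
```

```text
plate [0.49940023 0.02768693 0.036     ] 84.94583340240044 0.20520318786907615
post [ 0.49268818 -0.05632085] ->mouth [0.50265776 0.05322644]
film ((0.5016504526138306, 0.05473269522190094), (0.08900847285985947, 0.09209409356117249), 98.42484283447266)
core [[0.50133047 0.05513441 0.075     ]]
[[ 0.4939  0.1234  0.1   ]
 [ 0.5075 -0.0152  0.1   ]
 [ 0.5711  0.0469  0.1   ]
 [ 0.4305  0.0562  0.1   ]] [0.50073063 0.05407256 0.1       ] [0.50082523 0.05154807 0.1       ]
t 11.68 tcp [0.4628 0.413  0.1824] F [ 0.4 -0.2 -2.3] T [-0.04  0.06  0.  ] w 0.0134 zhead 104.57
tool y [ 0.  0. -1.]  shift units [ -1.3    0.09 -12.1 ]
turn y units 1.97
```

```bash
python3 -m handwheel '[[-0.1,-0.3,-0.8,0,0.3,0],[-0.3,-0.7,-2.4,0,0.8,0],[-0.6,-1.1,-4.5,0,1.3,0],[-0.9,-1.4,-6.6,0,1.8,0],[-1.1,-1.5,-8.0,0,1.97,0]]'
python3 -m handwheel '[[0,0,-0.4,0,0,0],[0,0,-0.4,0,0,0],[0,0,-0.4,0,0,0],[0,0,-0.4,0,0,0],[0,0,-0.4,0,0,0]]'
python3 - <<'E'
from h import *
to([.5017,.054,.16],84.85)
c=cam('wrist','wrist4.png')
E
```

```text
clock: 12.3
eef_pos: [0.4857, 0.2089, 0.2191]
tool_rot: [0.707, -0.034, 0.033, -0.706]
ft_force: [-0.0, -0.1, -2.8]
grip_width: 0.013
clock: 12.92
eef_pos: [0.4855, 0.2034, 0.2198]
tool_rot: [0.706, -0.031, 0.031, -0.706]
ft_force: [-0.9, 0.0, -2.7]
grip_width: 0.0128
t 12.93 tcp [0.4855 0.2034 0.2198] F [-0.9  0.  -2.7] T [-0.03 -0.01 -0.01] w 0.0128 zhead 84.94
tool y [-0. -0. -1.]  shift units [ 1.17  2.39 -5.9 ]
turn y units 0.01
```

View pics/wrist4.png

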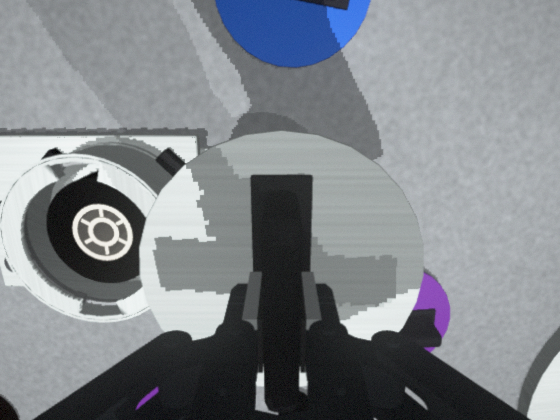

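```bash
python3 - <<'E'
from h import *
a=cv2.imread('pics/wrist4.png')
cv2.imwrite('pics/z9.png',cv2.resize(a[135:335,0:190],None,fx=3,fy=3,interpolation=2))
E
```

View pics/z9.png

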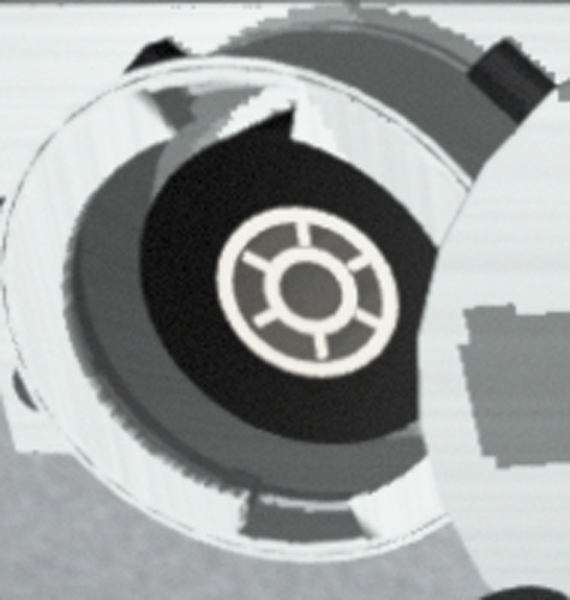

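```bash
python3 - <<'E'
from h import *
c=cam('wrist')
f=lambda p:np.array(p,float)/3+[0,135]-.33
q=ray(c,f([(172,137),(300,135),(255,490),(352,497),(243,528),(372,538),(140,92)]),.100)[:,:2];print(q.round(4))
print('gap w',np.linalg.norm(q[0]-q[1]),np.linalg.norm(q[2]-q[3]),np.linalg.norm(q[4]-q[5]))
U=q[:2].mean(0);L=q[2:4].mean(0);print('ctr',(U+L)/2,'ang',np.degrees(np.arctan2(*(L-U)[::-1])),np.linalg.norm(L-U))
print('core',ray(c,f([(310,290)]),.075))
# outer rim: points on outer edge
q=ray(c,f([(5,270),(60,445),(130,505),(230,550),(330,560),(60,130),(130,80),(205,58),(300,72)]),.100)[:,:2]
A=np.c_[2*q,np.ones(len(q))];s=np.linalg.lstsq(A,(q**2).sum(1),rcond=None)[0];print('rim',s[:2],np.sqrt(s[2]+s[:2]@s[:2]))
E
```

```text
[[0.4511 0.043 ]
 [0.4536 0.0747]
 [0.5489 0.038 ]
 [0.5531 0.0641]
 [0.5604 0.0314]
 [0.5663 0.0665]
 [0.4396 0.0383]]
gap w 0.03173484189672524 0.026447566000916568 0.035637373932810884
ctr [0.50168887 0.0549313 ] ang -4.551112416725703 0.09896011486638136
core [[0.50185025 0.05376121 0.075     ]]
rim [0.50374329 0.05369779] 0.06950615771864183
```

```bash
python3 -m handwheel '[[0.2,0.2,-1.0,0,0,0],[0.5,0.7,-2.6,0,0,0],[0.8,1.3,-4.2,0,0,0],[1.1,1.9,-5.5,0,0,0],[1.2,2.3,-5.9,0,0,0]]'
python3 - <<'E'
from h import *
bot.camera('side')
to([.5025,.054,.15],85)
E
```

```text
clock: 13.65
eef_pos: [0.5022, 0.0515, 0.1619]
tool_rot: [0.706, -0.033, 0.032, -0.706]
ft_force: [0.3, 0.9, -2.7]
grip_width: 0.013
t 13.7 tcp [0.5017 0.0512 0.1607] F [-0.2  0.1 -2.9] T [-0.03 -0.03  0.06] w 0.0126 zhead 84.73
tool y [-0.002 -0.001 -1.   ]  shift units [0.02 0.43 0.12]
turn y units -0.03
```

```bash
python3 -m handwheel '[[0.03,0.2,0.1,0,-0.03,0],[0.03,0.4,0.12,0,-0.03,0],[0.03,0.6,0.12,0,-0.03,0],[0.03,0.8,0.12,0,-0.03,0],[0.03,1.0,0.12,0,-0.03,0]]'
python3 - <<'E'
from h import *
to([.5025,.054,.128],85)
cam('side','side5.png');cam('top','top8.png')
E
```

```text
clock: 14.32
eef_pos: [0.5033, 0.0562, 0.1373]
tool_rot: [-0.706, 0.03, -0.03, 0.706]
ft_force: [0.5, -0.0, -2.3]
grip_width: 0.0131
t 14.32 tcp [0.5033 0.0562 0.1373] F [ 0.5 -0.  -2.3] T [-0.01  0.02  0.03] w 0.0131 zhead 85.19
tool y [ 0.  0. -1.]  shift units [-0.03  0.37 -0.09]
turn y units 0.02
```

View pics/side5.png

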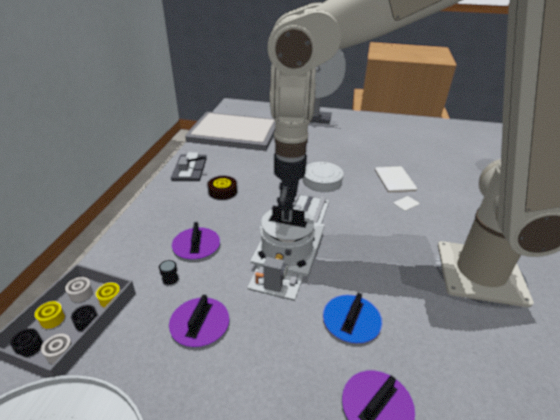

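```bash
python3 -m handwheel '[[-0.02,0.1,-0.07,0,0.02,0],[-0.02,0.2,-0.07,0,0.02,0],[-0.02,0.3,-0.07,0,0.02,0],[-0.02,0.4,-0.07,0,0.02,0],[-0.02,0.5,-0.07,0,0.02,0]]'
python3 - <<'E'
from h import *
to([.5025,.054,.128],85)
E
```

```text
clock: 15.05
eef_pos: [0.5027, 0.0543, 0.1249]
tool_rot: [-0.706, 0.031, -0.031, 0.706]
ft_force: [-0.3, 0.8, -2.8]
grip_width: 0.0128
t 15.05 tcp [0.5027 0.0543 0.1249] F [-0.3  0.8 -2.8] T [-0.02  0.02 -0.04] w 0.0128 zhead 84.96
tool y [ 0.  0. -1.]  shift units [-0.01 -0.12 -0.01]
turn y units -0.0
```

```bash
python3 -m handwheel '[[0,0.08,0,0,0,0],[0,0.16,0,0,0,0],[0,0.24,0,0,0,0],[0,0.30,0,0,0,0],[0,0.34,0,0,0,0]]'
python3 - <<'E'
from h import *
to([.5025,.054,.116],85)
E
```

```text
clock: 15.68
eef_pos: [0.5027, 0.0543, 0.1165]
tool_rot: [0.706, -0.031, 0.031, -0.706]
ft_force: [-0.1, 0.2, -3.3]
grip_width: 0.0129
t 15.68 tcp [0.5027 0.0543 0.1165] F [-0.1  0.2 -3.3] T [-0.02 -0.01 -0.01] w 0.0129 zhead 84.97
tool y [-0. -0. -1.]  shift units [-0.01  0.02 -0.01]
turn y units -0.0
```

```bash
python3 -m handwheel '[[0,0.04,0,0,0,0],[0,0.08,0,0,0,0],[0,0.12,0,0,0,0],[0,0.12,0,0,0,0],[0,0.12,0,0,0,0]]'
python3 - <<'E'
from h import *
to([.5025,.054,.116],85)
cam('side','side6.png');cam('top','top9.png')
a=cv2.imread('pics/side6.png');cv2.imwrite('pics/z10.png',cv2.resize(a[170:300,230:350],None,fx=4.5,fy=4.5,interpolation=2))
E
```

```text
clock: 16.3
eef_pos: [0.5031, 0.0543, 0.116]
tool_rot: [-0.706, 0.03, -0.032, 0.707]
ft_force: [-5.1, -0.4, 12.5]
grip_width: 0.0128
t 16.3 tcp [0.5031 0.0543 0.116 ] F [-5.1 -0.4 12.5] T [-0.1   1.17  0.  ] w 0.0128 zhead 84.97
tool y [ 0.002  0.    -1.   ]  shift units [-0.02  0.   -0.01]
turn y units -0.0
```

View pics/z10.png

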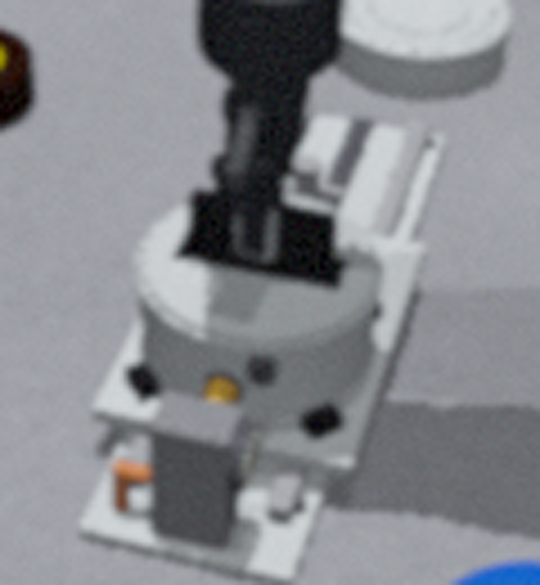

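```bash
python3 -m handwheel '[[0,-0.07,0,0,0,0],[0,-0.07,0,0,0.2,0],[0,-0.07,0,0,0.5,0],[0,-0.07,0,0,0.8,0],[0,-0.07,0,0,1.1,0]]'
python3 - <<'E'
from h import *
to([.5025,.054,.1165],40)
E
```

```text
clock: 17.02
eef_pos: [0.5036, 0.054, 0.1161]
tool_rot: [0.7, -0.099, 0.1, -0.7]
ft_force: [0.3, -1.8, 5.0]
grip_width: 0.0133
t 17.02 tcp [0.5036 0.054  0.1161] F [ 0.3 -1.8  5. ] T [-0.28  0.24  0.22] w 0.0133 zhead 73.82
tool y [ 0.002 -0.001 -1.   ]  shift units [-0.04 -0.02 -0.01]
turn y units 3.38
```

Turning with the spring torque felt (+0.2 N m) and low side forces; continuing.

```bash
python3 -m handwheel '[[-0.02,-0.03,0,0,0.3,0],[-0.02,-0.03,0,0,0.6,0],[-0.02,-0.03,0,0,0.9,0],[-0.02,-0.03,0,0,1.2,0],[-0.02,-0.03,0,0,1.5,0]]'
python3 - <<'E'
from h import *
to([.5025,.054,.1165],40)
E
```

```text
clock: 17.65
eef_pos: [0.5024, 0.0539, 0.1161]
tool_rot: [0.681, -0.19, 0.19, -0.681]
ft_force: [-2.3, -0.4, 1.8]
grip_width: 0.0129
t 17.65 tcp [0.5024 0.0539 0.1161] F [-2.3 -0.4  1.8] T [-0.35  0.17  0.2 ] w 0.0129 zhead 58.8
tool y [ 0.    -0.001 -1.   ]  shift units [ 0.   -0.02  0.01]
turn y units 1.88
```

```bash
python3 -m handwheel '[[0,0,0,0,0.4,0],[0,0,0,0,0.8,0],[0,0,0,0,1.2,0],[0,0,0,0,1.6,0],[0,0,0,0,1.87,0]]'
python3 -m handwheel '[[0,0,0,0,0,0],[0,0,0,0,0,0],[0,0,0,0,0,0],[0,0,0,0,0,0],[0,0,0,0,0,0]]'
python3 - <<'E'
from h import *
to([.5025,.054,.1165],40)
for n in('top','wrist','side'):
    c=cam(n,n+'_e.png')
a=cv2.imread('pics/top_e.png');cv2.imwrite('pics/z11.png',cv2.resize(a[175:275,210:360],None,fx=5,fy=5,interpolation=2))
E
```

```text
clock: 18.27
eef_pos: [0.5023, 0.0539, 0.1161]
tool_rot: [0.641, -0.298, 0.298, -0.641]
ft_force: [-0.8, -1.9, 1.2]
grip_width: 0.0132
clock: 18.9
eef_pos: [0.5023, 0.0542, 0.1161]
tool_rot: [0.642, -0.297, 0.297, -0.641]
ft_force: [-1.4, -4.1, 1.6]
grip_width: 0.0131
t 18.9 tcp [0.5023 0.0542 0.1161] F [-1.4 -4.1  1.6] T [-0.77  0.13  0.14] w 0.0131 zhead 40.26
tool y [ 0. -0. -1.]  shift units [ 0.01 -0.02  0.  ]
turn y units 0.03
```

View pics/wrist_e.png

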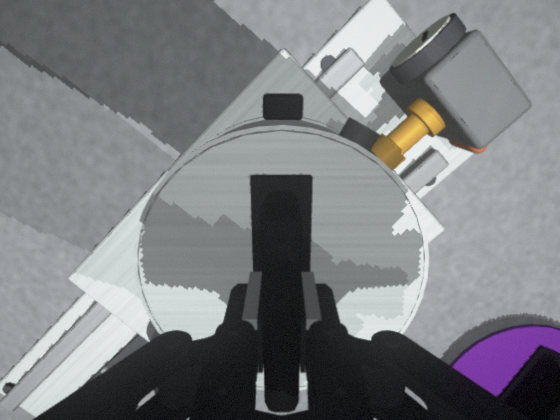

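View pics/side_e.png

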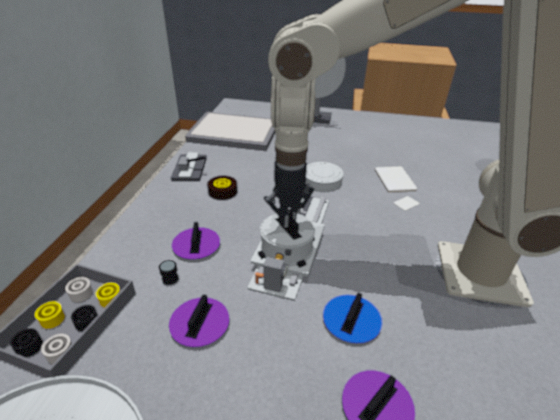

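View pics/top_e.png

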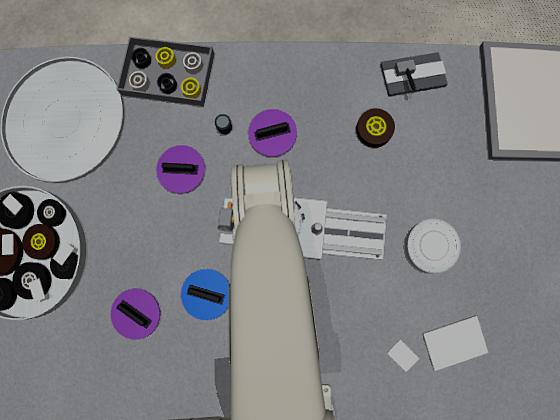

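```bash
python3 - <<'E'
from h import *
print(bot.job_done()); to([.5025,.054,.1165],40)
E
```

```text
the job is handed in; nothing more can be done
None
the job is handed in; nothing more can be done
```

The job is handed in at about 19 s. The carrier is in the flushing station, and the lid is seated and held about 45° clockwise in the canister mouth. There is no verdict to report.

- **Carrier:** I pushed it by the post. The resistance rose to about 7 N and then dropped to under 1 N. A further push met 16 N with no movement, which is the stop. In the last top picture its plate and post stand where they did after the snap. It moved only about 92 mm, because it started part-way along the slide.
- **Lid:** I gripped the white lid and lowered it with the lugs in line with the gaps. It met resistance at the seated height, with the tool at z = 0.116 m. I then turned it from a heading of 85.0° to 40.3°, about 44.7° (mouth direction good to about 0.5°). There was no click. The fin shows no slip in the jaws.
- **State at hand-in:** The wrist moment about the vertical was 0.14 N m (noisy, 0.14–0.22 while turning) against the expected 0.12, and side forces were about 4 N. The bystanders look unmoved in the pictures.

**Not checked:** I did not lift the lid to test that the lugs are under the flange. That rests on the seated height and the spring's turning resistance. The state reading I asked for after the hand-in was refused.

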